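Stir the nuts in the bowl with the wooden stick

TASK

Take the wooden stirring stick out of the crock and mix the nuts in the white bowl with it: feel down until its foot touches the bowl's floor in the half with the lug handle, stir across so that it touches the floor in the far half, come back and touch the floor in the lug half again, and keep stirring until there are walnuts and pecans in both halves, clearly past the middle line. Press lightly, keep your fingers off the nuts, spill none, and do not tip the bowl or shove it about. Then stand the stick back in the crock, foot down, leaving the crock, the jars and the shaker standing where they are.

Things in the scene. Friction and masses are not known exactly. Their poses are not given: they have to be found in the camera images.
- bowl: White flat-bottomed stoneware mixing bowl, loose, 0.95 kg, about 208 mm across the rim, 70 mm tall, wall 6 mm; one lug handle (a small loop) sticks out at its rim. Origin: centre of the underside; z up; the lug lies on the bowl's own -x side, reaching 136 mm from the centre. The line through the centre across x divides the bowl into the lug half (x < 0) and the far half (x > 0).
- bowl_floor (a point): Centre of the bowl's flat inner floor, 8 mm above its underside; the floor is about 90 mm in radius. Axes as the bowl's. The nuts start in one layer in a ring near the wall; the middle of the floor (about 25 mm round the centre) is free.
- crock: Round marble utensil crock, loose, 0.9 kg, 115 mm tall, 88 mm outside, mouth 72 mm across, inner floor 8 mm above its underside. Origin: centre of the underside; z up. The stick leans in it, its top towards the crock's own +x at the start.
- stick_grip (a point): Grip point of the wooden stirring stick: straight, round, 220 mm long, 16 mm thick, 60 g, with a thicker rounded foot (24 mm thick). It starts leaning about 25 degrees in the crock, foot down. The point is on the axis, 180 mm from the foot end, 40 mm below the top; z points up the stick. Grasp it here; a hard side push on the foot can swing it in the fingers.
- stick_foot (a point): The very end of the stick's rounded foot, on its axis; z points along the stick towards the top.
- walnut1_c (a point): Centre of a walnut in its shell, nearly round, 34 mm thick and 40 mm long, brown; starts in the lug half of the bowl.
- walnut2_c (a point): Centre of a walnut in its shell, nearly round, 34 mm thick and 40 mm long, brown; starts in the lug half of the bowl.
- walnut3_c (a point): Centre of a walnut in its shell, nearly round, 34 mm thick and 40 mm long, brown; starts in the lug half of the bowl.
- walnut4_c (a point): Centre of a walnut in its shell, nearly round, 34 mm thick and 40 mm long, brown; starts in the lug half of the bowl.
- pecan1_c (a point): Centre of a pecan in its shell, slender, 22 mm thick and 50 mm long, the same brown; starts in the far half of the bowl.
- pecan2_c (a point): Centre of a pecan in its shell, slender, 22 mm thick and 50 mm long, the same brown; starts in the far half of the bowl.
- pecan3_c (a point): Centre of a pecan in its shell, slender, 22 mm thick and 50 mm long, the same brown; starts in the far half of the bowl.
- pecan4_c (a point): Centre of a pecan in its shell, slender, 22 mm thick and 50 mm long, the same brown; starts in the far half of the bowl.
- cookie_jar: Bystander: clear jar with a round screw lid, 81 mm wide, 163 mm tall. Origin: centre of the underside.
- salt_shaker: Bystander: salt shaker, 44 mm wide, 90 mm tall. Origin: centre of the underside.
- spice_jar: Bystander: glass spice jar, 46 mm wide, 106 mm tall. Origin: centre of the underside.

How it is judged:
On the way, in this order (a step that is already met when the one before it is completed fails the run):
1. the stick's foot touches the bowl's floor in the lug half, at least 12 mm from the middle line (x of stick_foot in the frame of bowl below -0.012 m and horizontal distance between stick_foot and bowl_floor below 0.075 m and z of stick_foot in the frame of bowl below 0.014 m and contact force between stick and bowl above 0.4 N), for 0.04 s.
2. the foot touches the floor in the far half, at least 12 mm from the middle line (x of stick_foot in the frame of bowl above 0.012 m and horizontal distance between stick_foot and bowl_floor below 0.075 m and z of stick_foot in the frame of bowl below 0.014 m and contact force between stick and bowl above 0.4 N), for 0.04 s.
3. the foot touches the floor in the lug half again (all of step 1), for 0.04 s.
At the end, for the whole second after the job is handed in: Each half of the bowl holds the centre of a walnut and of a pecan, 4 mm or more past the middle line; all eight nuts are in the bowl; the stick stands in the crock, its foot less than 25 mm above the underside; crock and bowl upright and at rest (x of any of walnut1_c, walnut2_c, walnut3_c, walnut4_c in the frame of bowl above 0.004 m and x of any of walnut1_c, walnut2_c, walnut3_c, walnut4_c in the frame of bowl below -0.004 m and x of any of pecan1_c, pecan2_c, pecan3_c, pecan4_c in the frame of bowl above 0.004 m and x of any of pecan1_c, pecan2_c, pecan3_c, pecan4_c in the frame of bowl below -0.004 m and horizontal distance between each of walnut1_c, walnut2_c, walnut3_c, walnut4_c, pecan1_c, pecan2_c, pecan3_c, pecan4_c and bowl_floor below 0.094 m and z of each of walnut1_c, walnut2_c, walnut3_c, walnut4_c, pecan1_c, pecan2_c, pecan3_c, pecan4_c in the frame of bowl below 0.065 m and horizontal distance between stick_foot and crock below 0.04 m and z of stick_foot in the frame of crock below 0.025 m and z of stick_grip in the frame of crock above 0.12 m and linear speed of each of crock, bowl below 0.02 m/s and angle between each of crock, bowl's own z axis and vertical below 0.1 rad); the robot touches nothing.
It fails at once if the stick presses on the bowl with more than 60 N (contact force between stick and bowl above 60 N).
It fails at once if the fingers touch a nut (contact force between the fingers and walnut1 above 0.2 N or contact force between the fingers and walnut2 above 0.2 N or contact force between the fingers and walnut3 above 0.2 N or contact force between the fingers and walnut4 above 0.2 N or contact force between the fingers and pecan1 above 0.2 N or contact force between the fingers and pecan2 above 0.2 N or contact force between the fingers and pecan3 above 0.2 N or contact force between the fingers and pecan4 above 0.2 N).
It fails at once if the bowl is shoved more than 60 mm from its place or tipped by more than 0.25 rad (distance of bowl from where it was at the start of the episode above 0.06 m or angle between bowl's own z axis and vertical above 0.25 rad).
It fails at once if the crock is shoved more than 60 mm or tipped by more than 0.35 rad (distance of crock from where it was at the start of the episode above 0.06 m or angle between crock's own z axis and vertical above 0.35 rad).
It fails at once if a bystander is shoved more than 30 mm or knocked over (distance of any of cookie_jar, salt_shaker, spice_jar from where it was at the start of the episode above 0.03 m or angle between any of cookie_jar, salt_shaker, spice_jar's own z axis and vertical above 0.35 rad).
It also fails if it takes over 72 s, if anything falls off the work surface, if the arm or the gripper's body presses on something with over 40 N, if the wrist force passes 120 N, or if a joint passes its speed limit or range.

ROBOT

A 6-joint arm with a two-finger parallel gripper is mounted at the origin on a cart in front of the work surface, level with it; the furniture and walls round the work are solid. World frame = base frame: x ahead of the robot, y to its left, z up, the work surface at z = 0. Lengths are in m, angles in rad, forces in N, time in s.
With the tool pointing down it reaches from about 0.325 to 0.775 m from the base axis. Payload 5.5 kg.
Tool frame: the origin (TCP) lies between the finger pads; the fingertips stand 8 mm ahead of it and the grasp point (between the pads) lies 11 mm behind it (tcp_to_tips is the distance from the TCP to the fingertips, in m); z points along the fingers, y is the direction in which the jaws open and shut (so a half turn about z gives the same grasp; the last joint's range is limited). The gripper opens to 88 mm and grips with 3 to 60 N. Pads are 20 mm wide; open, the fingers measure 115 mm over their backs; the gripper's body (75 mm by 178 mm) begins 61 mm behind the grasp point.
Start: joints at [-1.281, 0.091, 1.231, -0, 1.82, -0.057], TCP at [0.204, -0.564, 0.21] pointing down, gripper open.
Joint ranges: [-2.87, 2.87], [-0.86, 2.18], [0.17, 2.46], [-1.51, 4.65], [0.06, 2.69], [-2.65, 2.65]. Speed limits (rad/s): [2.57, 2.57, 3.01, 3.14, 3.14, 3.14].

INTERFACE

Orientations are given as a unit quaternion [w, x, y, z].
In Python, from bench import * gives the robot as it stands. Calls block until the motion is done:
- move_to(position, orientation): joint-space move of the TCP to a pose.
- move_l(position, speed=0.15, orientation=None): straight line of the TCP; orientation=None keeps the orientation; speed is the mean speed in m/s.
- movej(angles): joint-space move.
- gripper_open() and close(): open the fingers fully, or close them until they stop; the grip force is fixed at half the most.
- hold(seconds).
- inverse_kinematics(position, orientation): joint angles nearest the present ones, or None.
- state(): the state.
- get_image(name): name is "scene" or "top" or "wrist"; returns a dict with "frame" (400x640x3 uint8, blue, green, red), "depth" (400x640 float32, m along the optical axis (not along the pixel's ray), 0 where there is no reading), "camera_matrix" (3x3 intrinsics, pixels), "k1" (the pictures are not rectified: a ray, as slopes to the right and down, at radius r is drawn at 1 + k1 r^2 times it, then the intrinsics apply), "view" (4x4, takes a point from world to camera coordinates). Camera axes: x right, y up, looking along -z (the intrinsics and any distortion apply to the point x, -y, -z); pixel columns grow to the right and rows downward; lengths in m; the calibration is good to about 2 mm. A picture is of the moment at which its call begins.
A pose or a line that the arm cannot do raises IKError and nothing moves.
- job_done(): hands the job in, once; it reports no verdict.
The state is a dict: "time": time; "joint_pos": joint angles; "dq": joint speeds; "joint_torque": joint torques, N m; "ee_pos": TCP position; "ee_rot": TCP orientation; "ft_force": force on the tool from outside, world axes, zero at the start; "moment": the same for the moment, N m; "finger_gap": finger opening in m.
Only numpy, scipy, OpenCV 4.12 (cv2) and the standard library are available. Lean on these libraries where they do the work, as an engineer would, in place of code of your own. Each camera call takes 0.05 s, during which the arm holds its last target.

## Working session

There is one attempt and no reset: what is moved stays moved. The work goes in short steps, each a Python script; the robot and the scene stay as the last script left them, time stands still between calls to the robot, and variables do not carry over. Pictures are saved under pics/ and viewed, and the job is handed in when it is done.

```bash
ls; mkdir -p pics; cat > h.py <<'E'
from bench import *
import numpy as np, cv2
def snap(n,name):
    im=get_image(n); cv2.imwrite(f'pics/{name}.png',im['frame']); np.savez(f'pics/{name}.npz',**{k:np.asarray(v) for k,v in im.items()}); return im
def load(name): return dict(np.load(f'pics/{name}.npz'))
def unproj(im,u,v,d=None):
    K=im['camera_matrix'];k1=float(im['k1'])
    if d is None: d=im['depth'][int(round(v)),int(round(u))]
    p=np.array([(u-K[0,2])/K[0,0],(v-K[1,2])/K[1,1]]); s=p.copy()
    for _ in range(20): s=p/(1+k1*(s@s))
    c=np.array([s[0]*d,-s[1]*d,-d,1]); return (np.linalg.inv(im['view'])@c)[:3]
def ray_z(im,u,v,z):
    a=unproj(im,u,v,0.3);b=unproj(im,u,v,1.0); t=(z-a[2])/(b[2]-a[2]); return a+t*(b-a)
def cloud(im):
    K=im['camera_matrix'];k1=float(im['k1']);h,w=im['depth'].shape
    v,u=np.mgrid[:h,:w].astype(float); p=np.stack([(u-K[0,2])/K[0,0],(v-K[1,2])/K[1,1]],-1); s=p.copy()
    for _ in range(20): s=p/(1+k1*(s**2).sum(-1,keepdims=True))
    d=im['depth']; c=np.stack([s[...,0]*d,-s[...,1]*d,-d,np.ones_like(d)],-1)
    return (c@np.linalg.inv(im['view']).T)[...,:3]
E
python3 - <<'E'
from h import *
print(state())
for n in ['scene','top','wrist']:
    im=snap(n,n+'0'); print(n,im['camera_matrix'],im['k1'],np.linalg.inv(im['view']).round(3))
E
```

```text
pics
{'time': 0.0, 'joint_pos': array([-1.28068643e+00,  9.18403904e-02,  1.23187180e+00, -3.34514444e-05,
        1.81982553e+00, -5.67372544e-02]), 'dq': array([-0.00170492,  0.00067336,  0.00040861,  0.00139718,  0.00016357,
        0.00084717]), 'joint_torque': array([-2.34022431e-03, -4.46451116e+01, -4.06447399e+01,  6.94230082e-02,
        2.92398938e-02, -1.30570024e-04]), 'ee_pos': array([ 0.20383193, -0.56396363,  0.20852594]), 'ee_rot': array([-9.64033422e-04,  9.85000026e-01,  1.72551449e-01, -1.29327633e-04]), 'ft_force': array([ 0.74257196, -0.10261957, -0.0812325 ]), 'moment': array([-0.00728406, -0.00691666,  0.0358176 ]), 'finger_gap': 0.08792719613106224}
scene [[440.27677214   0.         322.17492492]
 [  0.         440.27677214 203.43915632]
 [  0.           0.           1.        ]] -0.1216365045410044 [[ 0.869  0.267 -0.417  0.056]
 [-0.495  0.48  -0.724 -0.902]
 [ 0.007  0.835  0.55   0.831]
 [ 0.     0.     0.     1.   ]]
top [[480.42138611   0.         323.37914227]
 [  0.         480.42138611 205.38891201]
 [  0.           0.           1.        ]] 0.033850572666661936 [[ 0.02   0.986 -0.163  0.381]
 [-1.     0.018 -0.012  0.014]
 [-0.009  0.163  0.987  1.376]
 [ 0.     0.     0.     1.   ]]
wrist [[277.30944392   0.         316.5013278 ]
 [  0.         277.30944392 200.6968611 ]
 [  0.           0.           1.        ]] -0.017917122414811297 [[ 0.339  0.905  0.258  0.274]
 [-0.941  0.327  0.091 -0.539]
 [-0.002 -0.273  0.962  0.382]
 [ 0.     0.     0.     1.   ]]
```

View pics/scene0.png

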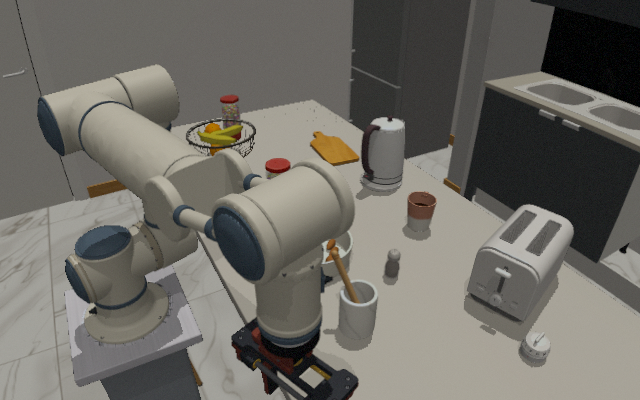

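View pics/top0.png

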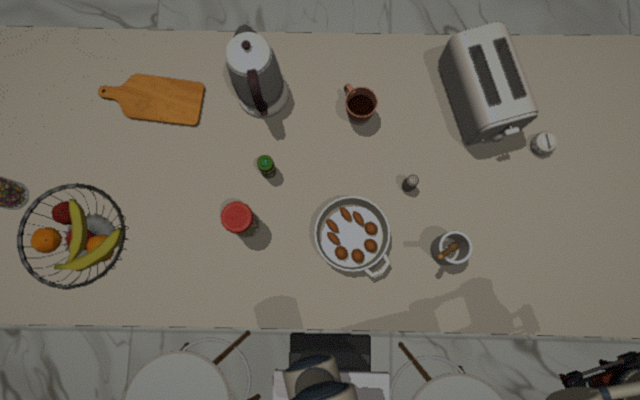

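View pics/wrist0.png

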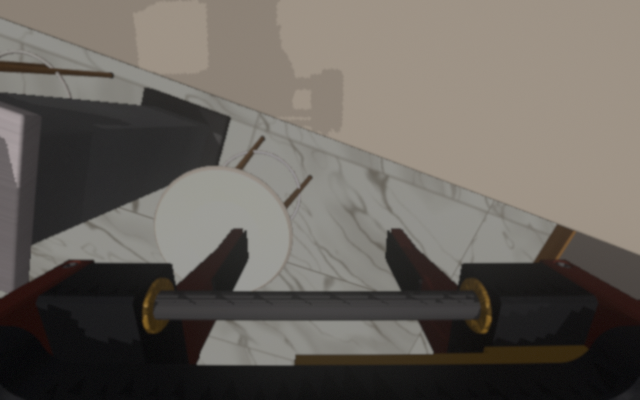

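The top view shows the bowl at about (352,234) with its lug at (378,268), and the crock at (453,248). The stick leans there, its top near (440,258). I'll enlarge that region and measure.

```bash
python3 - <<'E'
from h import *
im=load('top0')
c=im['frame'][180:300,300:500]; cv2.imwrite('pics/c0.png',cv2.resize(c,None,fx=4,fy=4,interpolation=cv2.INTER_CUBIC))
s=load('scene0')['frame'][220:350,300:460]; cv2.imwrite('pics/c1.png',cv2.resize(s,None,fx=4,fy=4,interpolation=cv2.INTER_CUBIC))
P=cloud(im)
# bowl rim fit
def ring(c0,R,zlo,zhi):
    m=(np.hypot(P[...,0]-c0[0],P[...,1]-c0[1])<R)&(P[...,2]>zlo)&(P[...,2]<zhi); return P[m]
b=unproj(im,352,234); k=unproj(im,453,248); print(b,k)
q=ring(b,0.16,0.060,0.08); print(len(q))
def fit(q):
    A=np.c_[2*q[:,:2],np.ones(len(q))]; s=np.linalg.lstsq(A,(q[:,:2]**2).sum(1),rcond=None)[0]; return s[:2],np.sqrt(s[2]+s[:2]@s[:2])
c,r=fit(q)
for _ in range(5):
    d=np.hypot(*(q[:,:2]-c).T)
    q2=q[abs(d-r)<0.008]; c,r=fit(q2)
print('bowl',c,r,len(q2),'z',np.median(q2[:,2]))
l=unproj(im,378,268); print('lug',l, np.degrees(np.arctan2(*(l[:2]-c)[::-1])),np.hypot(*(l[:2]-c)))
q=ring(k,0.08,0.10,0.122); c2,r2=fit(q)
for _ in range(5):
    d=np.hypot(*(q[:,:2]-c2).T); q2=q[abs(d-r2)<0.007]; c2,r2=fit(q2)
print('crock',c2,r2,len(q2),np.median(q2[:,2]))
m=(np.hypot(P[...,0]-c2[0],P[...,1]-c2[1])<0.12)&(P[...,2]>0.125)
vv,uu=np.nonzero(m)
for u,v in list(zip(uu,vv)): print(u,v,P[v,u].round(3),end=';')
E
```

```text
[ 0.52650976 -0.05310018  0.00734047] [ 0.4866127  -0.32120597  0.07683754]
784
bowl [ 0.52232472 -0.0494741 ] 0.09970484038936711 636 z 0.06927686866615368
lug [ 0.43183292 -0.1278046   0.00238757] -139.1202495904383 0.11968472762276586
crock [ 0.48686625 -0.31571013] 0.03942297152964073 330 0.11436425550983786
444 249 [ 0.479 -0.285  0.129];445 249 [ 0.479 -0.285  0.138];446 249 [ 0.479 -0.287  0.138];447 249 [ 0.479 -0.291  0.135];443 250 [ 0.475 -0.277  0.149];444 250 [ 0.475 -0.279  0.153];445 250 [ 0.475 -0.282  0.152];446 250 [ 0.475 -0.285  0.148];447 250 [ 0.476 -0.289  0.142];448 250 [ 0.476 -0.293  0.137];442 251 [ 0.471 -0.27   0.169];443 251 [ 0.471 -0.272  0.172];444 251 [ 0.471 -0.275  0.17 ];445 251 [ 0.472 -0.28   0.159];446 251 [ 0.472 -0.283  0.156];447 251 [ 0.473 -0.288  0.147];448 251 [ 0.474 -0.293  0.137];449 251 [ 0.474 -0.297  0.129];440 252 [ 0.468 -0.262  0.183];441 252 [ 0.467 -0.264  0.186];442 252 [ 0.467 -0.266  0.186];443 252 [ 0.468 -0.27   0.177];444 252 [ 0.468 -0.273  0.176];445 252 [ 0.469 -0.277  0.17 ];446 252 [ 0.469 -0.282  0.16 ];447 252 [ 0
[... 1211 characters left out ...]
56 -0.259  0.205];442 256 [ 0.456 -0.261  0.206];443 256 [ 0.457 -0.264  0.204];444 256 [ 0.457 -0.27   0.19 ];445 256 [ 0.459 -0.276  0.172];437 257 [ 0.454 -0.248  0.208];438 257 [ 0.454 -0.252  0.203];439 257 [ 0.453 -0.253  0.21 ];440 257 [ 0.454 -0.256  0.206];441 257 [ 0.454 -0.259  0.206];442 257 [ 0.454 -0.261  0.206];443 257 [ 0.454 -0.264  0.203];444 257 [ 0.456 -0.273  0.176];437 258 [ 0.452 -0.25   0.201];438 258 [ 0.451 -0.252  0.204];439 258 [ 0.452 -0.254  0.203];440 258 [ 0.452 -0.257  0.203];441 258 [ 0.452 -0.26   0.199];442 258 [ 0.452 -0.261  0.206];443 258 [ 0.452 -0.266  0.196];439 259 [ 0.449 -0.254  0.203];440 259 [ 0.449 -0.257  0.2  ];441 259 [ 0.449 -0.259  0.204];
```

View pics/c0.png

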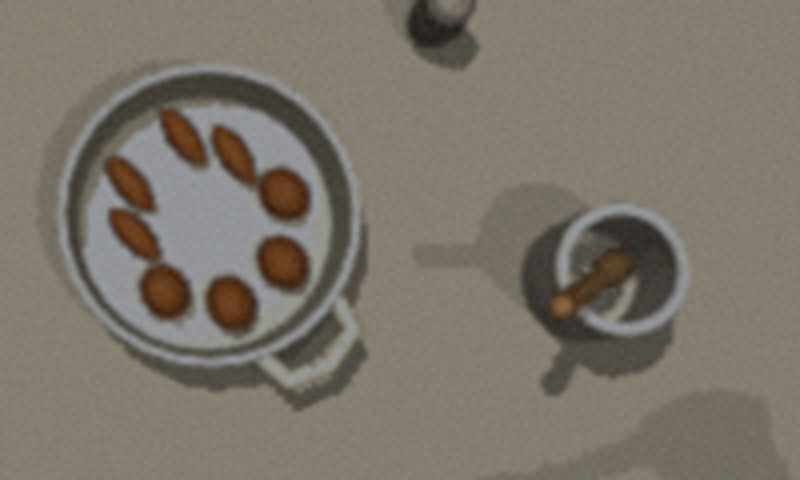

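View pics/c1.png

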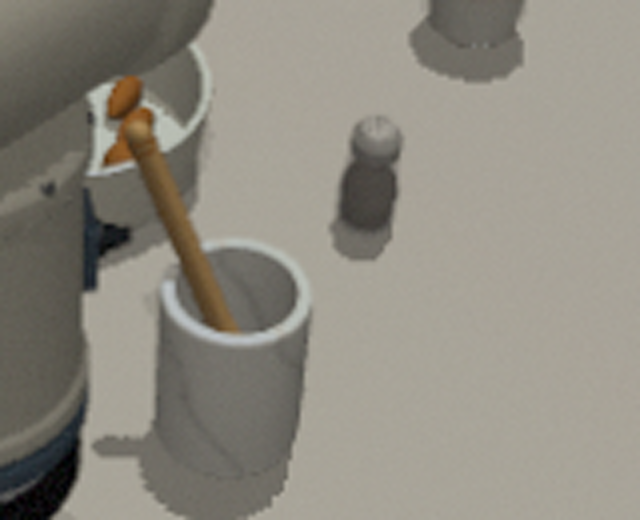

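```bash
cat >> h.py <<'E'
from scipy.spatial.transform import Rotation as Rn, Slerp
def quat(az_jaw_deg,d):
    d=np.asarray(d)/np.linalg.norm(d); z=-d; a=np.radians(az_jaw_deg)
    y=np.array([np.cos(a),np.sin(a),0]); y=y-z*(y@z); y/=np.linalg.norm(y); x=np.cross(y,z)
    q=Rn.from_matrix(np.c_[x,y,z]).as_quat(); return np.r_[q[3],q[:3]]
def tcp(g,d): # grasp point 11mm behind tcp
    d=np.asarray(d)/np.linalg.norm(d); return np.asarray(g)-0.011*d
az=np.radians(118);D=np.array([np.sin(np.radians(25))*np.cos(az),np.sin(np.radians(25))*np.sin(az),np.cos(np.radians(25))])
TOP=np.array([.456,-.257,.206]); GRIP=TOP-0.04*D
CROCK=np.array([.487,-.3157]); BOWL=np.array([.5223,-.0495]); UP=np.array([0,0,1.])
E
python3 - <<'E'
from h import *
im=load('top0')
for u,v,z in [(382,270.5,.062),(374,277,.062),(389,262.5,.062),(365.5,269.5,.065),(386,255,.065)]:
    p=ray_z(im,u,v,z)[:2]-BOWL; print('lug',p.round(4),np.hypot(*p),np.degrees(np.arctan2(p[1],p[0])))
print('grip',GRIP,'foot',TOP-.22*D)
# project top/axis in scene cam
s=load('scene0')
def proj(im,p):
    c=im['view']@np.r_[p,1]; q=np.array([c[0],-c[1]])/-c[2]; q=q*(1+float(im['k1'])*(q@q)); K=im['camera_matrix']; return K[0,0]*q[0]+K[0,2],K[1,1]*q[1]+K[1,2]
for t in (0,.04,.1): print('scene',proj(s,TOP-t*D),((np.array(proj(s,TOP-t*D))-[300,220])*4).round())
for a in (28,208):
    q=quat(a,D); print(a,inverse_kinematics(tcp(GRIP,D),q),inverse_kinematics(tcp(GRIP+.12*D,D),q))
for a in (41,221):
    q=quat(a,UP); print(a,inverse_kinematics([*BOWL,.177],q),inverse_kinematics([*CROCK,.177+.16],q))
for n,px,z in [('nuts',p,.02) for p in [(284,193),(284,261),(232,303),(165,291),(133,234),(130,183),(183,137),(233,155)]]:
    p=ray_z(im,px[0]/4+300,px[1]/4+180,z)[:2]-BOWL; e=np.array([np.cos(np.radians(41)),np.sin(np.radians(41))]); print((p@e).round(3),(p@[-e[1],e[0]]).round(3),end='; ')
E
```

```text
lug [-0.0991 -0.0829] 0.12926646551786614 -140.08166669507096
lug [-0.117  -0.0614] 0.13208388125932571 -152.31628565736258
lug [-0.0773 -0.1019] 0.12789872496769528 -127.16053732166414
lug [-0.0975 -0.0381] 0.10465294939387536 -158.6364345366967
lug [-0.0573 -0.0935] 0.10968694475895503 -121.51935986031792
grip [ 0.46393629 -0.27192599  0.16974769] foot [ 0.4996496  -0.33909295  0.00661229]
scene (np.float64(332.90626858289494), np.float64(250.6935297307426)) [132. 123.]
scene (np.float64(338.9845239888801), np.float64(265.7261295137228)) [156. 183.]
scene (np.float64(347.7807808111994), np.float64(287.46833742375674)) [191. 270.]
28 [-0.424392   -0.41289109  1.83009521 -0.26637965  1.37773456 -0.90771586] [-0.3426661  -0.48825715  1.6907655  -0.28897023  1.60577878 -0.89043852]
208 [-0.424392   -0.41289109  1.83009521 -0.26637965  1.37773456  2.23387679] [-0.3426661  -0.48825715  1.6907655  -0.28897023  1.60577878  2.25115413]
41 [-1.59342633e-01 -1.16144091e-01  1.49388293e+00 -4.44089210e-16
  1.76385381e+00 -8.74927627e-01] [-6.33763604e-01  1.05224911e-01  9.86217483e-01 -4.44089210e-16
  2.05015026e+00 -1.34934860e+00]
221 [-1.59342633e-01 -1.16144091e-01  1.49388293e+00 -4.44089210e-16
  1.76385381e+00  2.26666503e+00] [-6.33763604e-01  1.05224911e-01  9.86217483e-01 -4.44089210e-16
  2.05015026e+00  1.79224406e+00]
-0.022 -0.056; -0.058 -0.025; -0.057 0.023; -0.021 0.053; 0.024 0.045; 0.054 0.023; 0.055 -0.027; 0.022 -0.046;
```

```bash
python3 - <<'E'
from h import *
q=quat(28,D)
s=state(); p=s['ee_pos']
move_l(p+[0,0,.13],0.25)
move_to(tcp(GRIP+.13*D,D),q)
snap('wrist','w1'); snap('scene','s1'); print(state()['time'],state()['ee_pos'],state()['ft_force'])
E
```

```text
2.475 [ 0.44022115 -0.22845255  0.27775137] [ 0.01396916  0.37613646 -0.2849951 ]
```

View pics/w1.png

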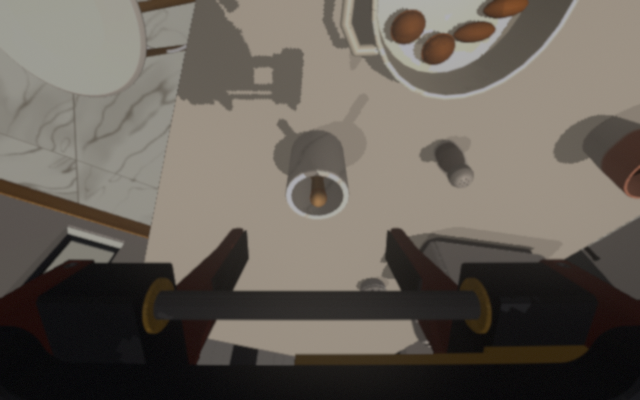

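View pics/s1.png

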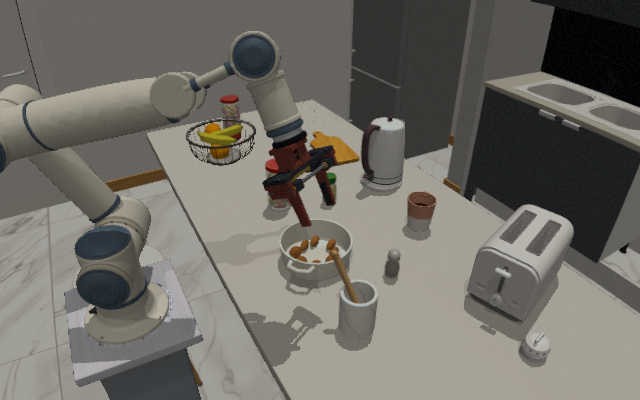

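The wrist view has the stick's top at (318,200), centred between the fingers (centre column 316). The scene view shows the gripper in line with the stick, so I'll descend and grasp.

```bash
python3 - <<'E'
from h import *
q=quat(28,D)
move_l(tcp(GRIP,D),0.12)
print(state()['ft_force'],state()['ee_pos']-tcp(GRIP,D))
snap('scene','s2a')
close()
snap('wrist','w2'); snap('scene','s2'); s=state();print(s['time'],s['finger_gap'],s['ft_force'])
a=load('s2a')['frame'][140:360,220:440];b=load('s2')['frame'][140:360,220:440]
cv2.imwrite('pics/c2.png',np.hstack([cv2.resize(x,(400,400)) for x in(a,b)]))
E
```

```text
[ 0.58752548  0.52992484 -0.00822205] [ 3.44585564e-04 -4.72056553e-05  1.10485139e-03]
4.9667 0.015703442242121276 [-0.4025554   0.32127945 -0.82780751]
```

View pics/c2.png

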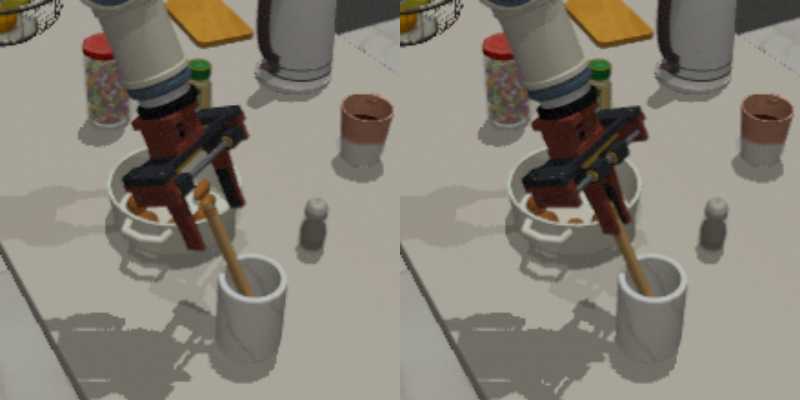

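View pics/w2.png

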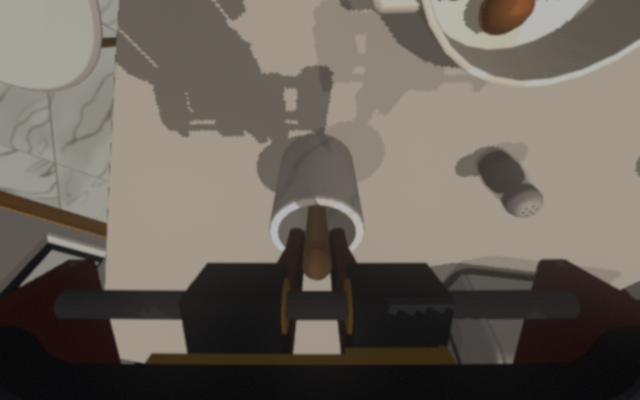

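Gripped: gap 15.7 mm, which matches the stick. Next: lift, straighten over the crock's centre, and raise clear.

```bash
cat >> h.py <<'E'
def footpose(f,d): d=np.asarray(d)/np.linalg.norm(d); return tcp(np.asarray(f)+.18*d,d)
QB=quat(40,UP)
EX=np.array([np.cos(np.radians(40)),np.sin(np.radians(40))]); EY=np.array([-EX[1],EX[0]])
E
python3 - <<'E'
from h import *
move_l(tcp(GRIP+.02*D,D),0.1); print(state()['ft_force'])
move_l(footpose([*CROCK,.035],UP),0.08,quat(40,UP)); print(state()['ft_force'])
move_l(footpose([*CROCK,.15],UP),0.2); s=state();print(s['time'],s['finger_gap'],s['ft_force'])
snap('scene','s3'); snap('wrist','w3');snap('top','t3')
b=load('s3')['frame'][100:400,180:480]; cv2.imwrite('pics/c3.png',cv2.resize(b,(600,600)))
E
```

```text
[ 0.41024411  0.27363161 -0.93929789]
[-0.3348769   0.38756429 -0.90777391]
6.9333 0.015182690744072334 [ 0.58196889  0.30765402 -1.65601181]
```

View pics/c3.png

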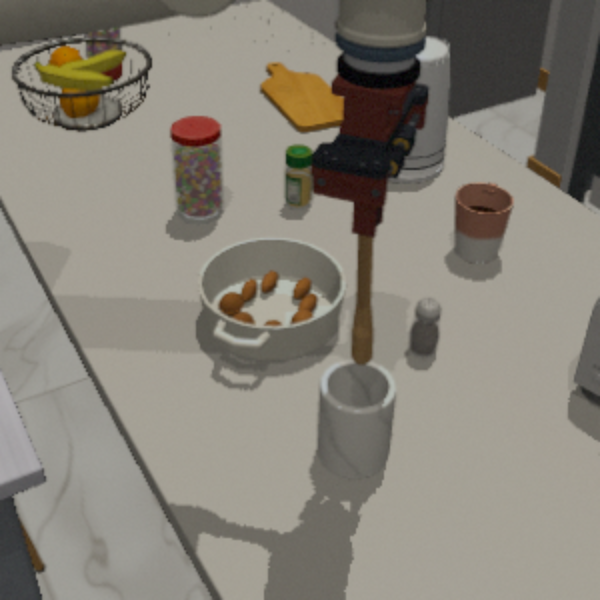

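View pics/w3.png

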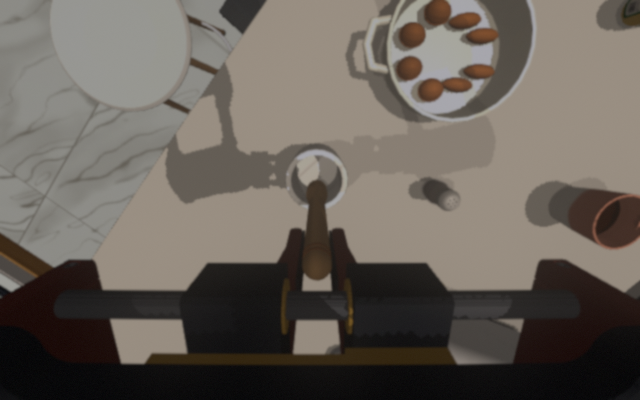

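The stick hangs vertical, foot at about (360,281) in the scene view, and the crock still stands. I'll move over the bowl's lug half and feel down.

```bash
cat >> h.py <<'E'
def bp(x,y,z,d=UP): return footpose([*(BOWL+x*EX+y*EY),z],d)
def feel(x,y,z0=.016,zmin=-.002,f=2.5,step=.001):
    move_l(bp(x,y,z0),0.08); hold(0.1); f0=np.mean([state()['ft_force'][2]]); z=z0
    while z>zmin:
        z-=step; move_l(bp(x,y,z),0.02); F=state()['ft_force'][2]-f0
        if F>f: break
    hold(0.12); F=state()['ft_force']; print('touch',x,y,'z',z,'ee',state()['ee_pos'][2]-.169,'dF',F[2]-f0,F.round(2),state()['time']); return z
E
python3 - <<'E'
from h import *
im=load('s3')
c=im['view']@np.r_[CROCK,.15,1]; q=np.array([c[0],-c[1]])/-c[2]; q=q*(1+float(im['k1'])*(q@q)); K=im['camera_matrix']; print(K[0,0]*q[0]+K[0,2],K[1,1]*q[1]+K[1,2])
move_l(bp(-.018,0,.15),0.2); move_l(bp(-.018,0,.05),0.15)
snap('top','t4'); snap('scene','s4'); print(state()['time'])
feel(-.018,0)
snap('scene','s5'); snap('top','t5')
a=load('s4')['frame'][160:300,220:420];b=load('s5')['frame'][160:300,220:420]
cv2.imwrite('pics/c4.png',np.vstack([cv2.resize(x,(428,300)) for x in(a,b)]))
E
```

```text
357.7632353019846 280.370479700454
9.425
touch -0.018 0 z 0.005999999999999993 ee 0.007057564419318013 dF 5.59600511232002 [-0.72  0.41  5.69] 12.7167
```

View pics/c4.png

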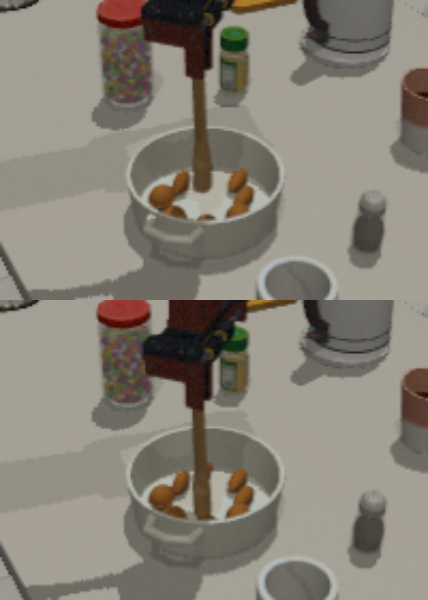

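View pics/t5.png

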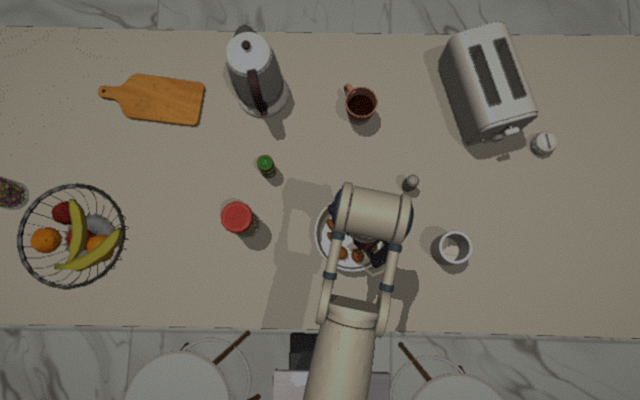

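Floor felt at about 7 mm with 5.6 N, as expected. On to the far half, then back.

```bash
python3 - <<'E'
from h import *
def tap(x,y,z=.006):
    move_l(bp(x,y,.011),0.08); move_l(bp(x,y,z),0.03); hold(.15); s=state(); print(x,s['ee_pos'][2]-.169,s['ft_force'].round(2),s['time'])
move_l(bp(-.018,0,.011),.05)
tap(.021,0); move_l(bp(.021,0,.011),.05)
tap(-.021,0); move_l(bp(-.021,0,.012),.05)
move_l(bp(0,0,.012),.08)
s=snap('scene','s6');w=snap('wrist','w6')
cv2.imwrite('pics/c6.png',np.hstack([cv2.resize(s['frame'][160:300,220:380],(400,350)),cv2.resize(w['frame'][0:350],(400,350))]))
E
```

```text
0.021 0.0070574830470481464 [-0.49  0.27  6.32] 14.1667
-0.021 0.007042598357566071 [-1.05  0.17  5.99] 15.5583
```

View pics/c6.png

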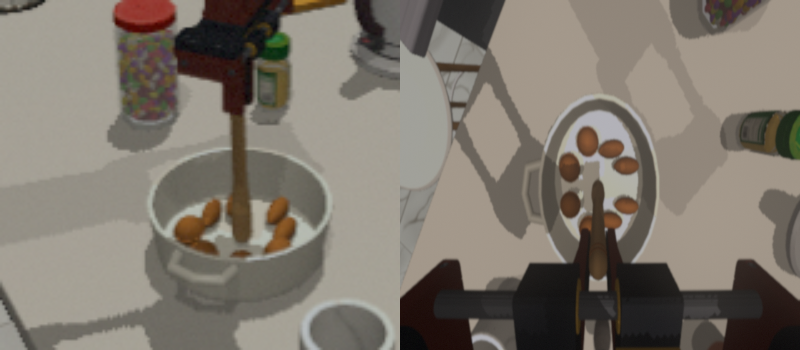

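All three floor touches registered at about 6 N. Now I'll stir: enter the gap between the two lug-side walnuts, then sweep the ring round, turning the jaws with the tangent.

```bash
cat >> h.py <<'E'
def arc(t0,t1,r,z=.011,step=10,sp=.07,fmax=15):
    n=int(np.ceil(abs(t1-t0)/step))
    for t in np.linspace(t0,t1,n+1)[1:]:
        a=np.radians(t); move_l(bp(r*np.cos(a),r*np.sin(a),z),sp,quat(t-50,UP)); F=state()['ft_force'];
        print(int(t),F.round(1),end=' ')
        if np.hypot(*F[:2])>fmax: print('STOP'); break
    print(state()['time']); return t
def look(n):
    s=snap('scene','s'+n);w=snap('wrist','w'+n)
    cv2.imwrite(f'pics/c{n}.png',np.hstack([cv2.resize(s['frame'][160:300,220:380],(400,350)),cv2.resize(w['frame'][0:350],(400,350))]))
E
python3 - <<'E'
from h import *
move_to(bp(0,0,.012),quat(130,UP))
for x in (-.03,-.045,-.058):
    move_l(bp(x,0,.011),.05); print(state()['ft_force'].round(1))
arc(180,100,.058)
look('7')
E
```

```text
[-0.1 -0.3 -1.3]
[ 0.9  0.1 -0.6]
[ 0.4  0.3 -0.1]
170 [-0.   0.2 -0.9] 160 [-0.2  0.7 -0.8] 150 [ 0.4 -0.1 -0.8] 140 [ 0.9 -1.4 -1.3] 130 [ 1.9 -1.7 -0.4] 120 [ 1.8 -1.7 -0.3] 110 [ 2.7 -0.7 -0.4] 100 [1.5 0.2 0. ] 21.9417
```

View pics/c7.png

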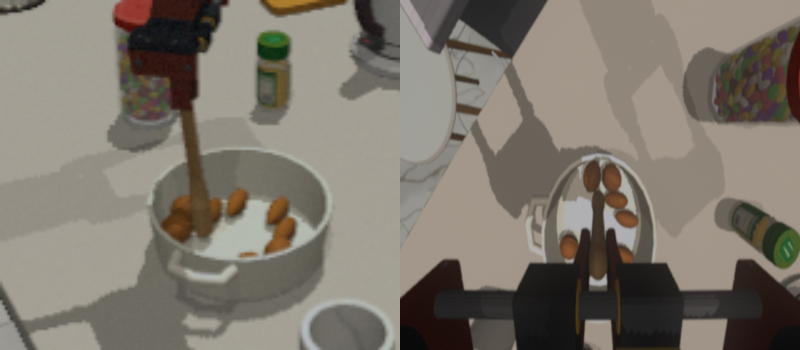

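Forces stay under 3 N. I'll continue the sweep, then look.

```bash
python3 - <<'E'
from h import *
arc(100,60,.058)
look('8')
s=load('s8'); P=cloud(s)
cv2.imwrite('pics/c8b.png',cv2.resize(s['frame'][170:290,260:380],(720,720)[:2]) [:600])
E
```

```text
90 [ 0.7 -0.6 -0.9] 80 [-0.7 -0.  -0.1] 70 [-0.2  0.3 -0.2] 60 [-0.9 -1.5  0.3] 23.3417
```

View pics/c8.png

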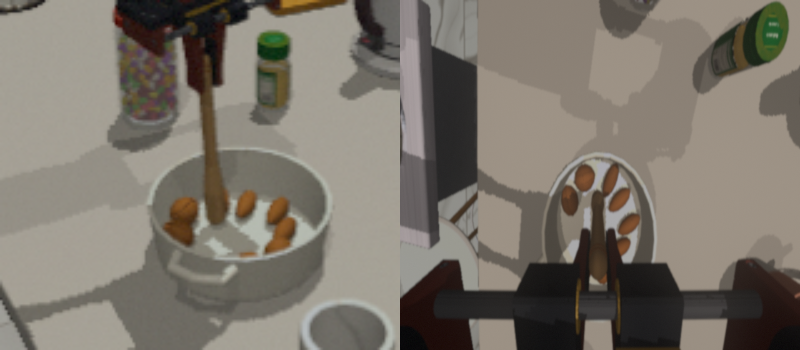

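View pics/c8b.png

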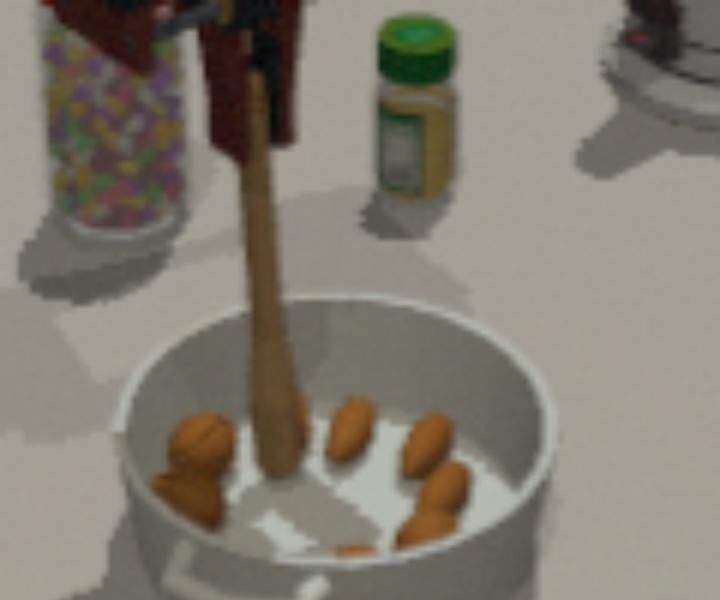

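```bash
cat >> h.py <<'E'
def bf(p): p=p[:2]-BOWL; return (p@EX).round(3),(p@EY).round(3)
E
python3 - <<'E'
from h import *
s=load('s8')
def B(u,v,z): return bf(ray_z(s,u/6+260,v/6+170,z))
print('foot',B(278,475,.011), 'cmd',.058*np.cos(np.radians(60)),.058*np.sin(np.radians(60)))
for n,u,v,z in [('w',203,443,.025),('w',188,498,.025),('p?',303,425,.019),('p',352,428,.019),('p',428,445,.019),('p',443,490,.019),('w',428,530,.025),('w',355,552,.03)]: print(n,B(u,v,z))
print('rim', [B(u,v,.07) for u,v in [(118,430),(555,430),(340,297)]])
w=load('w8'); cv2.imwrite('pics/c8w.png',cv2.resize(w['frame'][140:400,200:440],(720,780))[:600])
E
```

```text
foot (np.float64(0.02), np.float64(0.033)) cmd 0.02900000000000001 0.05022947341949744
w (np.float64(0.014), np.float64(0.07))
w (np.float64(-0.027), np.float64(0.06))
p? (np.float64(0.052), np.float64(0.032))
p (np.float64(0.058), np.float64(0.009))
p (np.float64(0.059), np.float64(-0.031))
p (np.float64(0.029), np.float64(-0.049))
w (np.float64(-0.008), np.float64(-0.055))
w (np.float64(-0.041), np.float64(-0.03))
rim [(np.float64(-0.043), np.float64(0.086)), (np.float64(0.029), np.float64(-0.103)), (np.float64(0.093), np.float64(0.028))]
```

View pics/c8w.png

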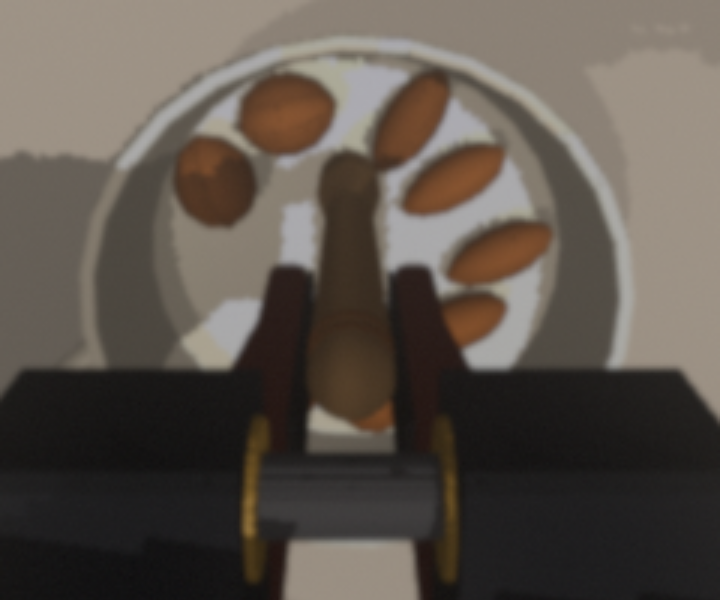

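The stick has swung about 6° in the jaws, its foot 19 mm inward. One walnut is now in the far half at x ≈ +14 mm. Next I'll lift over, land mid-bowl on the far side, and check the foot before pushing pecans into the lug half.

```bash
python3 - <<'E'
from h import *
p=state()['ee_pos']; move_l([p[0],p[1],p[2]+.055],.2)
move_l(bp(.005,0,.066),.15)
move_to(bp(.005,0,.066),quat(120,UP))
look('9')
s=load('s9'); cv2.imwrite('pics/c9b.png',cv2.resize(s['frame'][170:290,260:380],(600,600)))
print(state()['time'])
E
```

```text
26.1583
```

View pics/c9b.png

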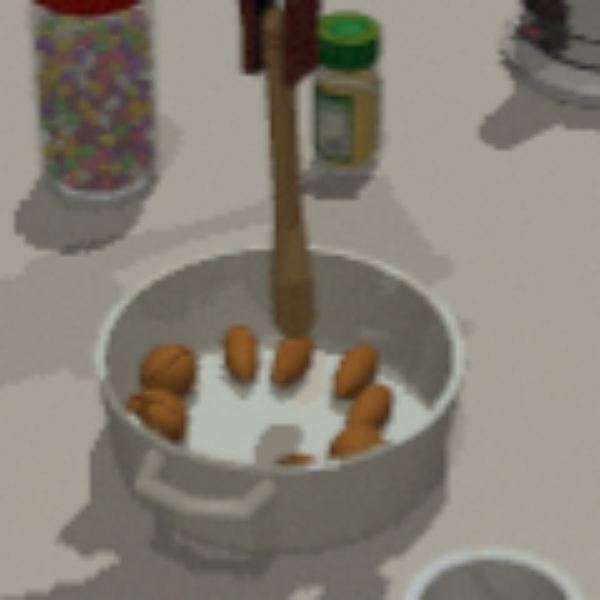

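View pics/w9.png

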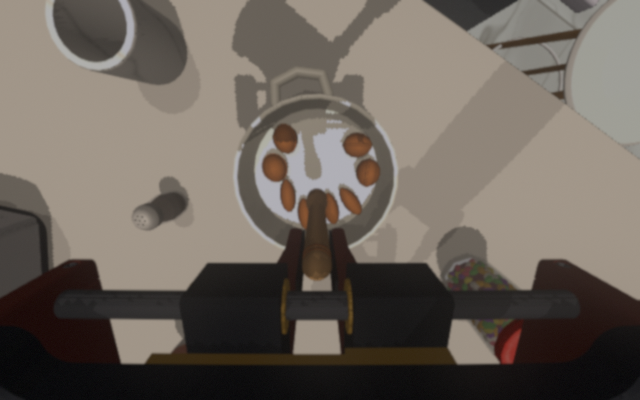

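This wrist view shows everything: bowl centred at about (316,173), lug at (298,88), and all eight nuts. I'll measure them.

```bash
python3 - <<'E'
from h import *
w=load('w9')
cv2.imwrite('pics/c9w.png',cv2.resize(w['frame'][60:270,220:420],(600,630))[:600])
r=[ray_z(w,u,v,.07)[:2] for u,v in [(236,173),(398,173),(317,96)]]
A=np.c_[2*np.array(r),np.ones(3)]; s=np.linalg.solve(A,(np.array(r)**2).sum(1)); c=s[:2]; print('bowl',c,np.sqrt(s[2]+c@c), 'vs',BOWL)
l=ray_z(w,298,73,.062)[:2]; print('lug az',np.degrees(np.arctan2(*(l-c)[::-1])),np.hypot(*(l-c)))
for n,u,v in [('w',285,138),('w',275,167),('p',288,195),('p',304,213),('p',332,207),('p',350,201),('w',368,172),('w',357,145)]:
    p=ray_z(w,u,v,.025 if n=='w' else .019)[:2]-c; print(n,(p@EX).round(3),(p@EY).round(3))
print('foot?',bf(ray_z(w,316,198,.066)))
E
```

```text
bowl [ 0.52315042 -0.04707117] 0.10083492291321917 vs [ 0.5223 -0.0495]
lug az -140.2191963316112 0.12846681968299312
w -0.058 -0.034
w -0.022 -0.055
p 0.022 -0.047
p 0.053 -0.029
p 0.052 0.013
p 0.047 0.041
w 0.008 0.071
w -0.032 0.061
foot? (np.float64(0.023), np.float64(-0.004))
```

View pics/c9w.png

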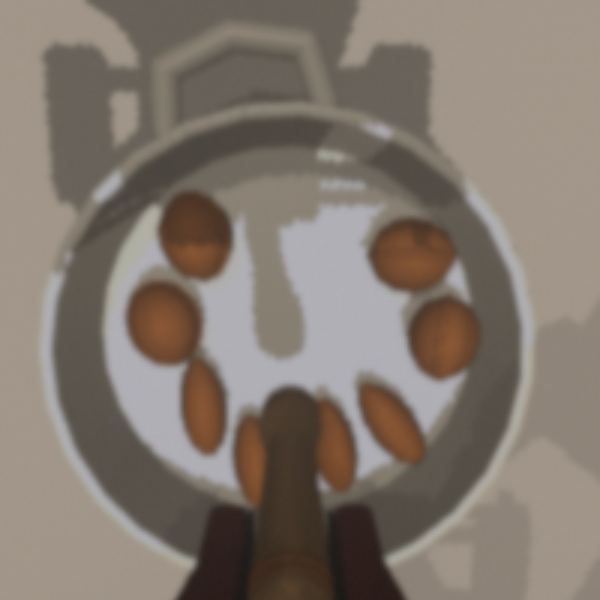

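```bash
cat >> h.py <<'E'
def arc2(t0,t1,r,off=130,z=.011,step=10,sp=.07,fmax=15):
    n=int(np.ceil(abs(t1-t0)/step))
    for t in np.linspace(t0,t1,n+1)[1:]:
        a=np.radians(t); move_l(bp(r*np.cos(a),r*np.sin(a),z),sp,quat(t+off,UP)); F=state()['ft_force'];
        print(int(t),F.round(1),end=' ')
        if np.hypot(*F[:2])>fmax: print('STOP'); break
    print(state()['time']); return t
E
python3 - <<'E'
from h import *
move_l(bp(-.002,0,.066),.1); move_l(bp(-.002,0,.011),.15); print(state()['ft_force'].round(1))
for x in (.02,.032,.042):
    move_l(bp(x,-.003,.011),.05); print(state()['ft_force'].round(1))
t=np.arctan2(-3,42); arc2(np.degrees(t),-60,.042)
look('10')
w=load('w10');cv2.imwrite('pics/c10w.png',cv2.resize(w['frame'][60:330,190:450],(600,600)))
E
```

```text
[ 0.4  0.7 -1.3]
[-0.1 -0.6 -0.5]
[-0.9 -0.9 -0.7]
[-0.5  1.1 -0.9]
-13 [-0.2 -0.4 -0.6] -22 [ 0.   0.4 -0.7] -32 [ 0.6 -0.2 -0.6] -41 [-0.3 -0.1 -1.1] -50 [ 0.9  0.  -1. ] -60 [ 0.2  0.2 -0.1] 30.0917
```

View pics/c10w.png

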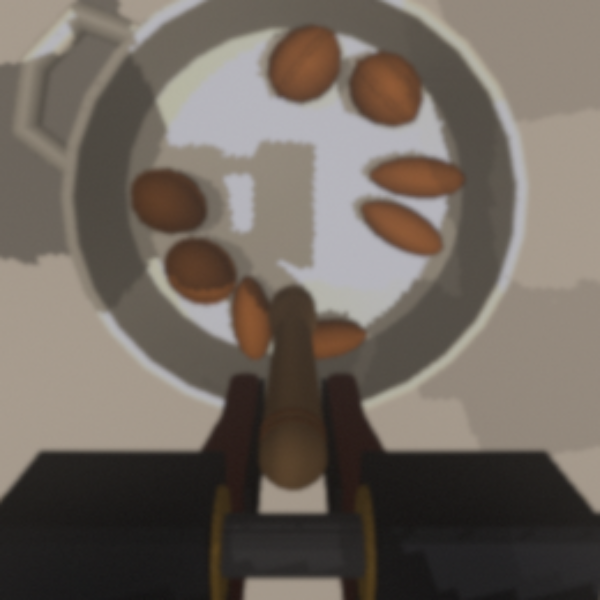

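View pics/c10.png

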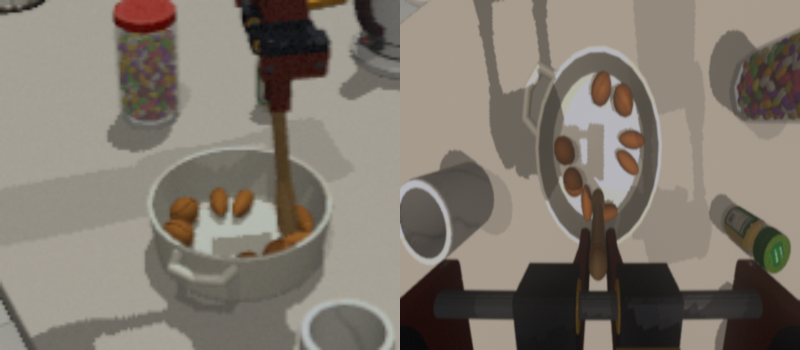

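Forces stay low, and one pecan is being pushed towards the lug half. I'll continue the arc.

```bash
python3 - <<'E'
from h import *
arc2(-60,-105,.046,step=9)
look('11')
w=load('w11');cv2.imwrite('pics/c11w.png',cv2.resize(w['frame'][60:330,190:450],(600,600)))
E
```

```text
-69 [ 0.2 -0.9 -0.7] -78 [ 0.1  0.8 -1.3] -87 [-0.5  1.1 -0.1] -96 [0.1 1.6 0.1] -105 [-2.   1.8  0.4] 31.7333
```

View pics/c11w.png

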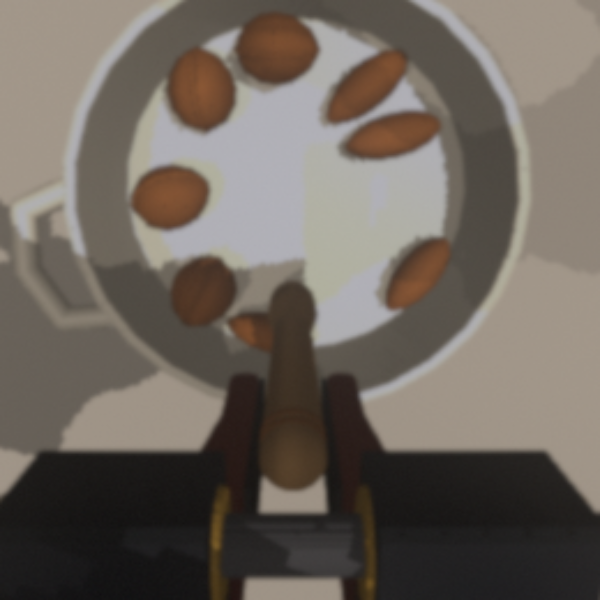

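```bash
python3 - <<'E'
from h import *
arc2(-105,-118,.046,step=7)
move_l(bp(-.02,-.036,.011),.1)
p=state()['ee_pos']; move_l([p[0],p[1],p[2]+.055],.2)
move_to(bp(-.012,.0,.066),quat(220,UP))
look('12'); print(state()['time'])
w=load('w12');cv2.imwrite('pics/c12w.png',cv2.resize(w['frame'][60:330,190:450],(600,600)))
E
```

```text
-111 [-1.3  2.2 -0.2] -118 [-1.4  1.1 -1.3] 32.3667
35.45
```

View pics/c12w.png

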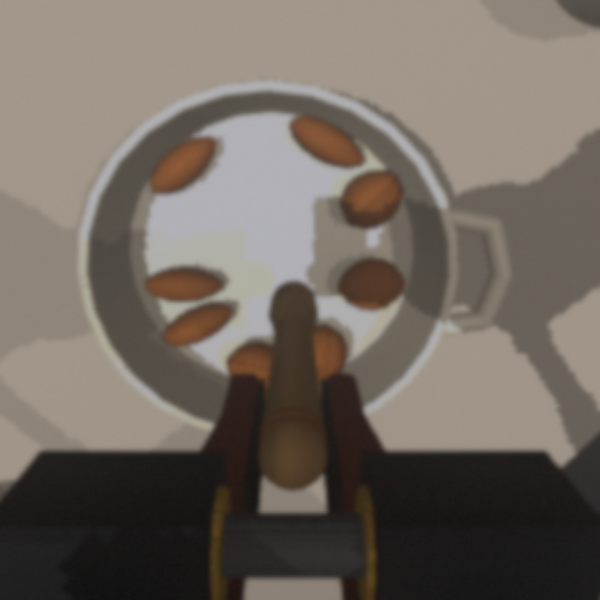

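View pics/c12.png

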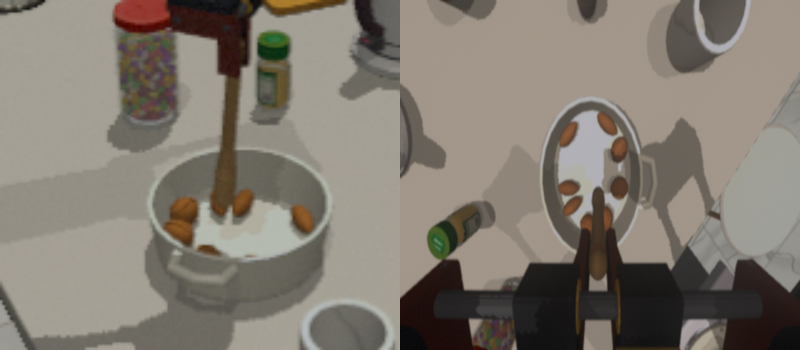

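```bash
python3 - <<'E'
from h import *
w=load('w12')
f=lambda u,v:(190+u*260/600,60+v*270/600)
r=np.array([ray_z(w,*f(u,v),.07)[:2] for u,v in [(80,245),(452,250),(265,84),(110,155),(395,135)]])
A=np.c_[2*r,np.ones(len(r))]; s=np.linalg.lstsq(A,(r**2).sum(1),rcond=None)[0]; c=s[:2]; print('bowl',c,np.sqrt(s[2]+c@c))
l=ray_z(w,*f(505,270),.062)[:2]; print('lug az',np.degrees(np.arctan2(*(l-c)[::-1])),np.hypot(*(l-c)))
for n,u,v in [('p',183,165),('p',327,142),('w',372,198),('w',371,284),('p',185,284),('p',199,325),('w',250,365),('w',328,355)]:
    p=ray_z(w,*f(u,v),.025 if n=='w' else .019)[:2]-c; print(n,(p@EX).round(3),(p@EY).round(3))
print('foot',bf(ray_z(w,*f(292,285),.075)))
E
```

```text
bowl [ 0.52498221 -0.04899128] 0.10081363657862212
lug az -139.8579170934541 0.13249961432288956
p 0.05 -0.057
p -0.035 -0.071
w -0.062 -0.038
w -0.063 0.017
p 0.052 0.018
p 0.045 0.046
w 0.012 0.072
w -0.038 0.065
foot (np.float64(-0.012), np.float64(0.004))
```

The mix condition is already met: a pecan is at x ≈ -35 mm and a walnut at about +12 mm. I'll push that walnut further across for margin.

```bash
python3 - <<'E'
from h import *
move_l(bp(-.012,.005,.012),.15)
for x,y in [(-.012,.025),(-.014,.042),(-.006,.046),(.004,.046),(.012,.042)]:
    move_l(bp(x,y,.011),.05); print(state()['ft_force'].round(1))
move_l(bp(.0,.015,.011),.1)
move_l(bp(.0,.0,.066),.15)
look('13'); print(state()['time'])
w=load('w13');cv2.imwrite('pics/c13w.png',cv2.resize(w['frame'][60:330,190:450],(600,600)))
E
```

```text
[-0.1  0.9 -0.9]
[-0.5 -0.1 -0.3]
[-0.4 -0.6 -0.6]
[-0.1 -0.1 -1.4]
[-0.4  0.4 -0.7]
39.075
```

View pics/c13w.png

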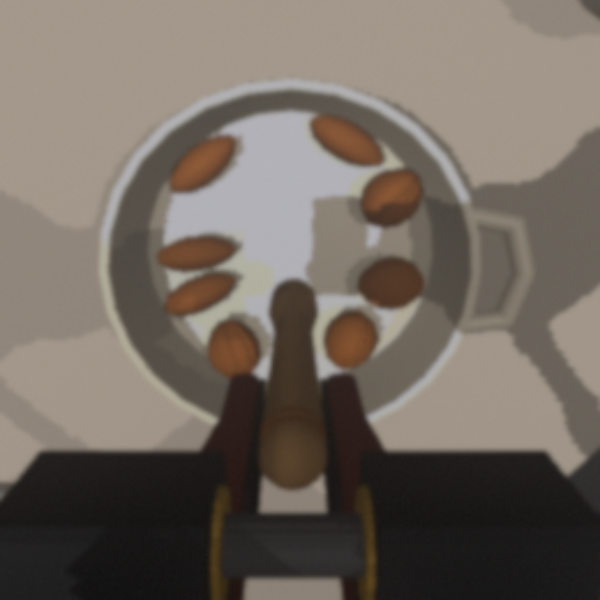

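View pics/c13.png

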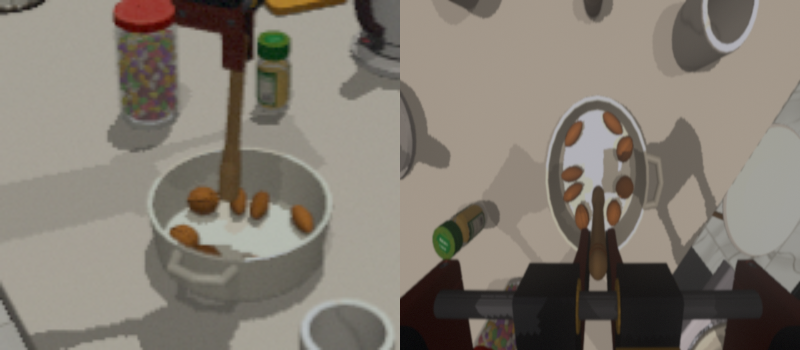

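All eight nuts are in the bowl and the walnut is now well into the far half. Before returning I need the stick's actual tilt in the jaws. I'll lift, bring it over near the crock, and measure.

```bash
python3 - <<'E'
from h import *
move_l(bp(0,0,.16),.25)
move_to(footpose([*CROCK,.17],UP),quat(28,UP))
s=snap('scene','s14');w=snap('wrist','w14'); print(state()['time'],state()['ee_pos'],state()['ft_force'])
cv2.imwrite('pics/c14.png',np.hstack([cv2.resize(s['frame'][130:330,290:430],(420,600)),cv2.resize(w['frame'][100:360,230:410],(380,549)) if 0 else np.zeros((600,1,3),np.uint8)]))
cv2.imwrite('pics/c14w.png',cv2.resize(w['frame'][60:330,190:450],(600,600)))
E
```

```text
42.5583 [ 0.48709659 -0.31551692  0.33902901] [-0.84093533 -0.51285163 -0.53368026]
```

View pics/c14.png

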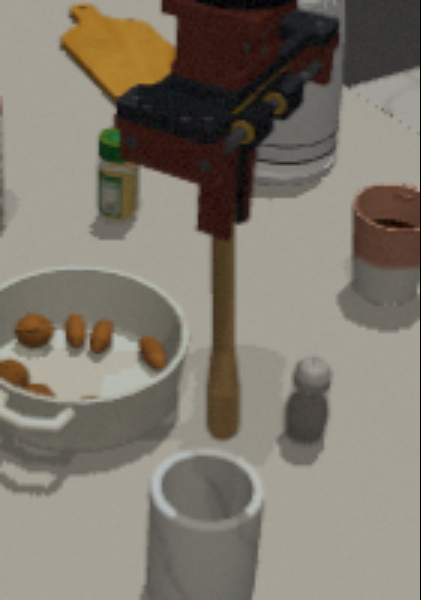

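View pics/c14w.png

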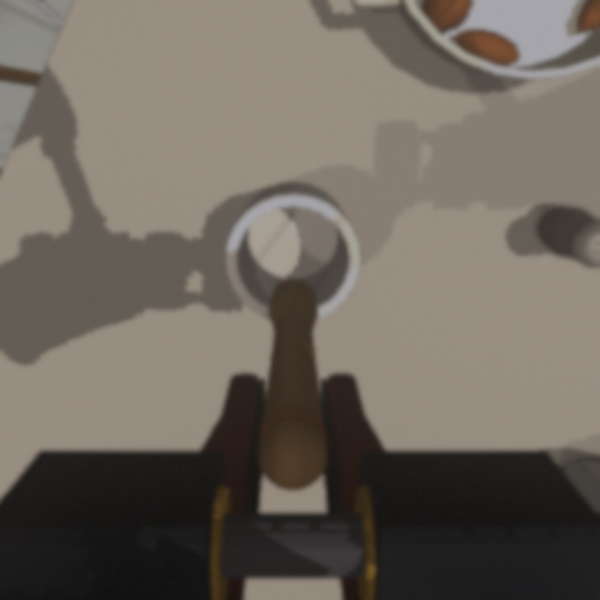

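```bash
cat >> h.py <<'E'
def proj(im,p):
    c=im['view']@np.r_[p,1]; q=np.array([c[0],-c[1]])/-c[2]; q=q*(1+float(im['k1'])*(q@q)); K=im['camera_matrix']; return np.array([K[0,0]*q[0]+K[0,2],K[1,1]*q[1]+K[1,2]])
def lean(deg,azd=118): 
    t,a=np.radians(deg),np.radians(azd); return np.array([np.sin(t)*np.cos(a),np.sin(t)*np.sin(a),np.cos(t)])
E
python3 - <<'E'
from h import *
s=load('s14');w=load('w14')
g=np.array([.4871,-.3155,.339])+.011*UP
for ph in (-6,-3,0,3,6,9):
    d=lean(ph); f=g-.168*d
    print(ph,proj(s,f-.012*UP).round(1),proj(w,f).round(1), 'top(w)',proj(w,g+.04*d).round(1))
s3=load('s3');w3=load('w3'); print('ref',proj(s3,np.r_[CROCK,.15]),proj(w3,np.r_[CROCK,.162]), proj(w3,np.r_[CROCK,.37]))
cv2.imwrite('pics/c15.png',np.hstack([cv2.resize(x['frame'][150:310,230:400],(400,600)) for x in (w3,w)]))
E
```

```text
-6 [351.3 270.5] [316.8 171.5] top(w) [317.1 284.6]
-3 [354.8 272.1] [316.8 178.6] top(w) [317.1 281.1]
0 [358.2 273.6] [316.8 185.6] top(w) [317.1 277.5]
3 [361.8 275. ] [316.8 192.7] top(w) [317.1 273.7]
6 [365.3 276.3] [316.8 199.7] top(w) [317.1 269.8]
9 [368.9 277.3] [316.8 206.7] top(w) [317.1 265.8]
ref [357.7632353 280.3704797] [316.69431808 186.67352631] [316.69367279 280.10188815]
```

View pics/c15.png

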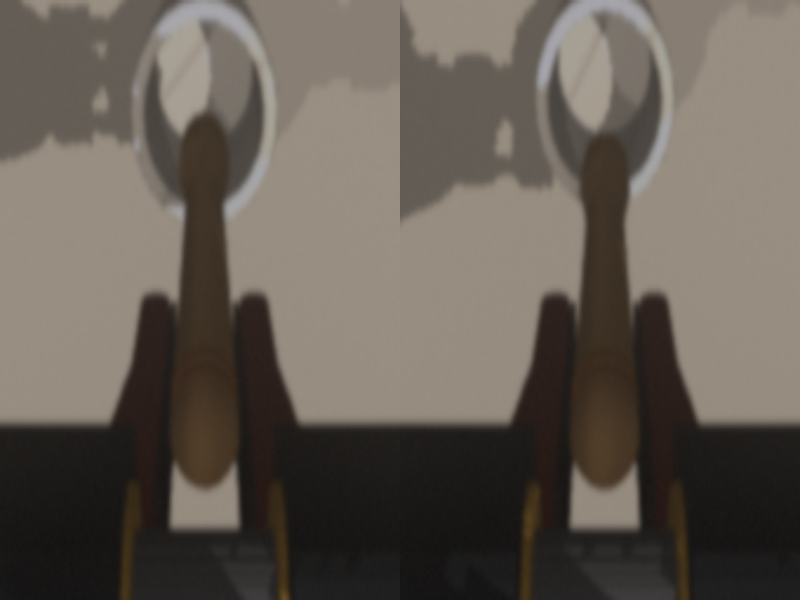

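The two cameras agree on a stick tilt of about 4.5° relative to the tool. I'll insert with that correction: down the centre, then lean it as it was at the start.

```bash
cat >> h.py <<'E'
PH=4.5
def sp_(f,L): # stick foot at f with lean L -> tcp pos, quat
    ds=lean(L); dt=lean(L-PH); return np.asarray(f)+.18*ds-.011*dt, quat(28,dt)
E
python3 - <<'E'
from h import *
F0=TOP-.22*D; F0[2]=.0
def go(f,L,sp):
    p,q=sp_(f,L); move_l(p,sp,q); s=state(); print(s['time'],s['ft_force'].round(2))
go([*CROCK,.15],0,.05)
go([*CROCK,.045],0,.12)
fo=CROCK+(F0[:2]-CROCK)*.8
go([*fo,.03],20,.06)
go([*fo,.018],23,.04)
s=snap('scene','s16');w=snap('wrist','w16')
cv2.imwrite('pics/c16.png',np.hstack([cv2.resize(s['frame'][180:360,290:440],(400,480)),cv2.resize(w['frame'][60:330,190:450],(400,480))]))
E
```

```text
43.1083 [-0.96 -0.09 -1.  ]
44.1333 [ 0.14  0.7  -0.08]
45.025 [-0.67 -0.09 -0.16]
45.6083 [ 1.4   0.53 -0.36]
```

View pics/c16.png

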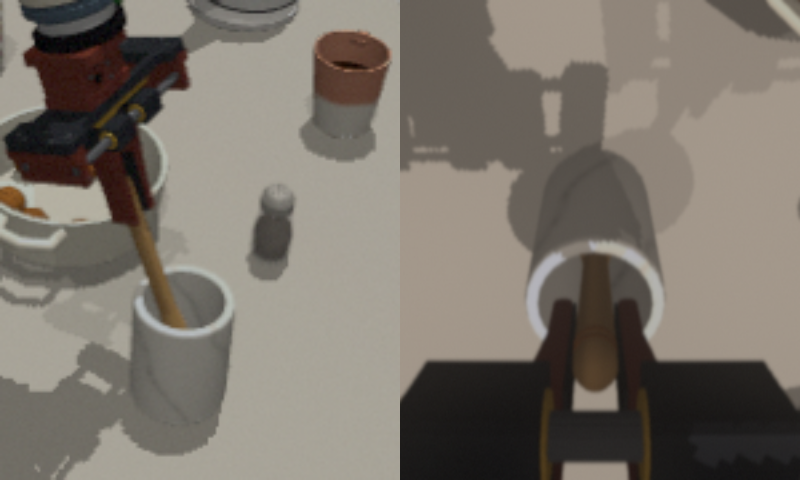

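```bash
python3 - <<'E'
from h import *
f0=state()['ft_force'].copy(); p=state()['ee_pos'].copy(); dz=0
p,_=sp_([*(CROCK+((TOP-.22*D)[:2]-CROCK)*.8),.018],23)
for i in range(8):
    dz+=.0015; move_l(p-[0,0,dz],.03); F=state()['ft_force']
    if F[2]-f0[2]>2: break
print(dz,(F-f0).round(2))
gripper_open(); hold(.3)
s=snap('scene','s17'); w=snap('wrist','w17'); print(state()['time'],state()['finger_gap'],state()['ft_force'])
cv2.imwrite('pics/c17.png',np.hstack([cv2.resize(s['frame'][180:360,290:440],(400,480)),cv2.resize(w['frame'][60:330,190:450],(400,480))]))
E
```

```text
0.010499999999999999 [-1.53 -0.58  4.7 ]
49.0417 0.08810595907820418 [0.21971783 0.28323865 0.51001551]
```

View pics/c17.png

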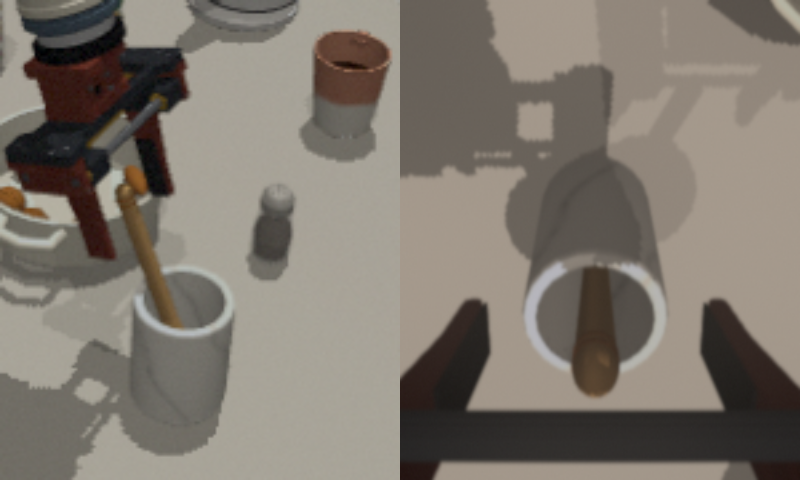

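The stick leans in the crock, clear of both fingers. I'll retract along the tool axis and do a final check.

```bash
python3 - <<'E'
from h import *
p=state()['ee_pos']; dt=lean(18.5)
move_l(p+.13*dt,.15)
movej([-1.281,-.1,1.231,0,1.82,-.057])
s=snap('scene','s18'); t=snap('top','t18'); print(state()['time'],state()['ee_pos'])
cv2.imwrite('pics/c18.png',np.vstack([cv2.resize(t['frame'][180:300,300:500],(500,300)),cv2.resize(s['frame'][180:300,240:440],(500,300))]))
cv2.imwrite('pics/c18t.png',cv2.resize(t['frame'][190:280,310:400],(600,600),interpolation=cv2.INTER_CUBIC))
E
```

```text
51.625 [ 0.19888238 -0.54360178  0.32237636]
```

View pics/c18.png

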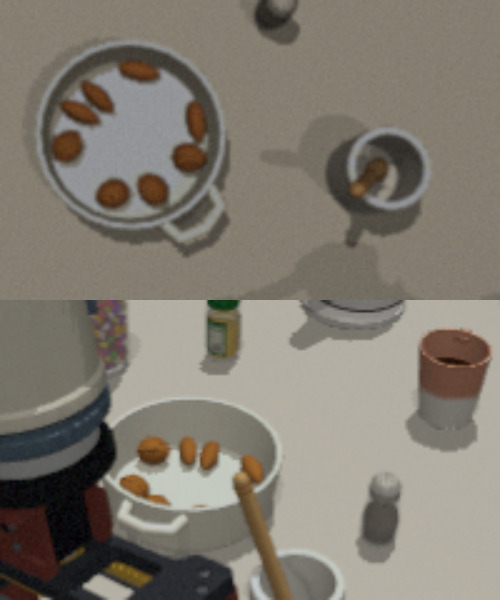

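View pics/c18t.png

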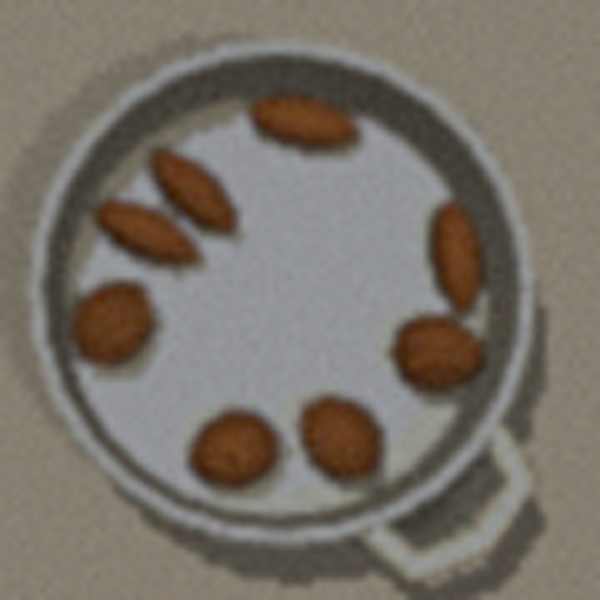

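```bash
python3 - <<'E'
from h import *
t=load('t18'); f=lambda u,v:(310+u*.15,190+v*.15)
r=np.array([ray_z(t,*f(u,v),.07)[:2] for u,v in [(33,290),(530,285),(285,42),(285,540),(110,115),(455,465)]])
A=np.c_[2*r,np.ones(len(r))]; s=np.linalg.lstsq(A,(r**2).sum(1),rcond=None)[0]; c=s[:2]; print('bowl',c,np.sqrt(s[2]+c@c))
l=ray_z(t,*f(480,525),.062)[:2]; print('lug az',np.degrees(np.arctan2(*(l-c)[::-1])),np.hypot(*(l-c)))
for n,u,v in [('p',303,122),('p',194,190),('p',148,233),('w',113,322),('w',235,450),('w',342,438),('w',438,354),('p',457,255)]:
    p=ray_z(t,*f(u,v),.025 if n=='w' else .019)[:2]-c; print(n,(p@EX).round(3),(p@EY).round(3))
P=cloud(t); m=(np.hypot(P[...,0]-CROCK[0],P[...,1]-CROCK[1])<.12)&(P[...,2]>.19); print('top',np.median(P[m],0))
E
```

```text
bowl [ 0.52219639 -0.05053574] 0.10134605936520352
lug az -139.03204938924802 0.12494839414865246
p 0.052 -0.058
p 0.058 -0.003
p 0.056 0.024
w 0.036 0.06
w -0.038 0.054
w -0.063 0.016
w -0.061 -0.038
p -0.034 -0.072
top [ 0.45847653 -0.26173091  0.20846054]
```

```bash
python3 -c "
from h import *
print(job_done(), state()['time'])"
```

```text
the job is handed in; nothing more can be done
the job is handed in; nothing more can be done
```

The nuts are mixed, the stick is back in the crock foot down, and the job is handed in. The clock read 51.6 s at the last check before that, against the 72 s limit.

- **Floor touches:** I touched the floor in the lug half, the far half, then the lug half again, at about 6 N each time. The foot was 18–21 mm from the middle line, and the floor was felt at 7 mm, against 8 mm expected.
- **Mixing:** The last top-camera measurement (distance along the bowl's x, lug half negative):

| Nuts | Far half | Lug half |
|---|---|---|
| Walnuts | +36 mm | -38, -61 and -63 mm |
| Pecans | +52, +56 and +58 mm | -34 mm |

- **Bowl:** All eight nuts are within about 80 mm of the centre. The bowl moved about 1 mm, which is within the measurement error.
- **Stick:** It leans in the crock as it did at the start, with its top 208 mm up. The foot met the crock floor as I lowered it, and the gripper is well clear.
- **Crock and bystanders:** The crock and shaker look unmoved in the final pictures, and I never went near the jars. I did not measure any of them again at the end.

**What disagreed:** during the first sweep the stick swung a few degrees in the fingers, so it slid past some nuts and I needed two more strokes. The scene camera first put that swing at about 6°. Later pictures from two cameras gave about 4.5°, and I allowed for that when putting the stick back.

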